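# Load the vessel into the filling station

## Task

Set the small steel vessel upright on the sprung stage of the filling station, lowering it gently rather than dropping it, press it down until the spring bolt catches and holds the stage down, and let go of it. Then push the parked filling arm over its dead point so that it snaps down to its other stop above the vessel. Leave the wash bottle, the cap ring and the screwdriver where they are.

Things in the scene. Friction and masses are not known exactly. Their poses are not given: they have to be found in the camera images.
- station: Fixed filling station; origin on the bench under the stage's centre, z up, left or right of the bench, turned up to 0.3 rad. Along its y axis: blue bolt housing (y -87 to -63 mm, 64 mm high), round sprung stage (y 0), blue fork holding the filling arm (y 83 to 117 mm, x +-25 mm, 177 mm high). Grey base plate x +-55, y -90 to +145, 12 mm thick.
- stage_top (a point): Centre of the flat top of the round aluminium stage, 62 mm above the bench when up. Stage 76 mm across; round its edge a rim 3 mm high, 66 mm inside diameter. The vessel's foot goes flat inside the rim.
- stage (a joint): Downward travel of the sprung stage, m: 0 = up, 0.023 = lower stop. Its spring pushes up with 8 N at the top and 15 N at the bottom; the vessel alone does not press it down. Pressed to 0.0215 or more, a brass spring bolt on its -y side snaps over its tongue and holds it at about 0.020 when let go; pressed clearly less, it rises again.
- filler (a joint): Filling arm's turn about the station's x axis, rad: 0 = parked stop (leaning 30 degrees from upright to station +y); 2.09 = working stop (level, pointing to -y, its head 7 mm above a vessel on the latched stage; an unlatched vessel is in its way). A spring holds it at either stop; dead point about 0.87, past 1.0 it snaps over by itself. About 7 N, 80 mm from the pivot, moves it.
- filler_pivot (a point): Pivot axis of the filling arm, at station x 0, y 95 mm, 160 mm above the bench. Turns with the arm.
- filler_ball (a point): Centre of the red ball (20 mm diameter) at the end of the arm, 121 mm from the pivot; parked at station x 0, y 155, z 265 mm; z 281 mm as it passes upright. The arm is a straight steel bar from the pivot, 16 mm wide (station x), 14 mm thick; a black head, 26 mm diameter, 95 mm from the pivot, on the side facing the stage.
- vessel: Closed steel vessel, loose, about 0.5 kg, 95 mm high: body 52 mm diameter, 50 mm high; cap 54 mm diameter up to 65 mm; then a neck 24 mm diameter from 65 to 95 mm, to be gripped from above. Round about its z axis; origin at the centre of its foot.
- wash_bottle: Bystander: white plastic bottle with red cap, 60 mm diameter, 150 mm high; origin at the centre of its underside.
- cap_ring: Bystander: steel ring lying flat, 64 mm outside diameter, 44 mm inside, 18 mm high; origin at the centre of its underside.
- driver: Bystander: screwdriver lying on the bench along its own x axis, handle towards its -x.
Not all that is in view belongs to the job. What is shaped like the vessel but pink or yellow is not meant.

How it is judged:
On the way:
1. the vessel stands on the stage, the bolt holds the stage down, the fingers have let go of the vessel and the arm is still parked (value of joint stage above 0.016 m and distance between vessel and stage_top below 0.01 m and angle between vessel's own z axis and vertical below 0.1 rad and contact force between the fingers and vessel below 0.1 N and value of joint filler below 0.3 rad), for 0.2 s.
At the end, for the whole second after the job is handed in: The filling arm rests at its working stop (over 2.0 rad), the stage is latched down (over 16 mm), and the vessel stands still and upright (within 0.1 rad) on it, its foot within 10 mm of the stage centre (value of joint filler above 2 rad and velocity of joint filler between -0.05 and 0.05 rad/s and value of joint stage above 0.016 m and distance between vessel and stage_top below 0.01 m and angle between vessel's own z axis and vertical below 0.1 rad and linear speed of vessel below 0.02 m/s); the robot touches nothing.
It fails at once if the vessel is dropped (moving faster than 0.6 m/s with no finger on it) (contact force between the fingers and vessel below 0.01 N and linear speed of vessel above 0.6 m/s).
It fails at once if the wash bottle is moved more than 30 mm or tipped (distance of wash_bottle from where it was at the start of the episode above 0.03 m or angle between wash_bottle's own z axis and vertical above 0.5 rad).
It fails at once if the cap ring is moved more than 30 mm (distance of cap_ring from where it was at the start of the episode above 0.03 m).
It fails at once if the screwdriver is moved more than 30 mm (distance of driver from where it was at the start of the episode above 0.03 m).
It also fails if it takes over 61 s, if anything falls off the work surface, if the arm or the gripper's body presses on something with over 40 N, if the wrist force passes 120 N, or if a joint passes its speed limit or range.

## Robot

A 7-joint arm with a two-finger parallel gripper is mounted at the origin on the work surface. World frame = base frame: x ahead of the robot, y to its left, z up, the work surface at z = 0. Lengths are in m, angles in rad, forces in N, time in s.
With the tool pointing down it reaches from about 0.425 to 0.875 m from the base axis. Payload 4.7 kg.
Tool frame: the origin (TCP) lies at the very end of the fingers, on their centre line; the grasp point (between the pads) lies 19 mm behind it (bot.grasp_offset is the z of the grasp point in the tool frame, in m); z points along the fingers, y is the line along which they close (so a half turn about z gives the same grasp; the last joint's range is limited). The gripper opens to 85 mm and grips with 20 to 120 N. Pads are 22 mm wide; open, the fingers measure 114 mm over their backs; the gripper's body (76 mm by 85 mm) begins 54 mm behind the grasp point. The pads swing forward as they close: fully open they stand 13 mm farther back than shut.
Start: joints at [-1.143, 0.321, -0.07, 1.45, 0.023, 1.371, -0.057], TCP at [0.261, 0.595, 0.231] pointing down, gripper open.
Joint ranges: [-2.86, 2.86], [-0.3, 2.09], [-1.38, 1.24], [0.06, 2.45], [-1.56, 4.7], [0.09, 2.05], [-2.69, 2.69]. Speed limits (rad/s): [2.57, 2.57, 3.14, 3.14, 3.14, 3.14, 3.14].

## Interface

Orientations are given as a unit quaternion [w, x, y, z].
In Python, from cell import bot gives the robot as it stands.
- The arm moves only by the tool step_arm, never from a script. Its argument "plan" is text: rows parted by semicolons, each of 4 numbers parted by spaces: the shift along the tool's x, y, z scaled (see below), then the turn about the tool's z scaled (see below). A call has exactly 10 rows; each row is the pose to reach, as a shift and turn from the pose commanded when the call began, along the tool's axes at that moment, turning the shorter way round; what a row does not reach only later rows make up. The controller multiplies each number of a shift by 500 mm and each number of a turn by 360 degrees. A row lasts 1/12 s, in which the tool goes at most 41.7 mm and 7.16 degrees, less where a joint would pass 70% of its speed; a pose out of reach is approached as far as the arm can. A call with a number of a shift or a turn outside -1 to 1 is refused whole. A call with a gripper value outside its range is refused whole. "grip" is the opening, from 0 (shut) to 1 (fully open), set as the call begins (left out, the last holds). The fingers move at their own pace and stop on an object; "force" is the grip in N (left out, the last holds). Time passes only in rows, so rows that repeat a pose let the fingers close, or fill a call up. It gives the time, the measured TCP pose, the force, the opening and the grip force at its end, in the units of the state.
- bot.sense(): the state, without advancing time (a new reading comes with each control period).
- bot.capture(name): name is "side" or "top" or "wrist"; returns a dict with "pixels" (384x512x3 uint8, red, green, blue), "range_z" (384x512 float32, m along the optical axis (not along the pixel's ray), 0 where there is no reading), "mtx" (3x3 intrinsics, pixels), "cam_to_world" (4x4, takes a point from camera to world coordinates). Camera axes: x right, y down, z forward; pixel columns grow to the right and rows downward; lengths in m; the calibration is good to about 2 mm. A picture is of the moment at which its call begins.
- bot.hand_in(): hands the job in; it is judged then, once.
The state is a dict: "time_s": time; "joint_positions": joint angles; "dq": joint speeds; "joint_efforts": joint torques, N m; "position": TCP position; "ee_rot": TCP orientation; "contact_force": force on the tool from outside, world axes, zero at the start; "torque": the same for the moment, N m; "finger_gap": finger opening in m; "finger_force": force on a finger pad.
Only numpy, scipy, OpenCV 4.12 (cv2) and the standard library are available. Lean on these libraries where they do the work, as an engineer would, in place of code of your own. Each camera call takes 0.05 s, during which the arm holds its last target. There are 200 camera calls.

## Working session

There is one attempt and no reset: what is moved stays moved. The work goes in short steps, Python scripts to look and compute and a tool call to move; the robot and the scene stay as the last step left them, time stands still between calls to the robot, and variables do not carry over. Pictures are saved under pics/ and viewed, at most 10 in all, crops included, and the job is handed in when it is done.

Besides the shell and the picture viewer there is one more tool, called after "Emit:" as name(argument=value, ...), one argument or row to a line, values as JSON. step_arm: Moves the arm, as the interface text tells. Shifts and turns lie within -1 to 1; 1 stands for 500 mm of shift or 360 degrees of turn. Its arguments: {"type":"object","properties":{"plan":{"type":"string"},"grip":{"type":"number"},"force":{"type":"number"}},"required":["plan"]}

```bash
mkdir -p pics
cat > h.py <<'E'
import numpy as np, cv2
from cell import bot
def cloud(c):
    z=c["range_z"]; h,w=z.shape; u,v=np.meshgrid(np.arange(w),np.arange(h)); K=c["mtx"]
    p=np.stack([(u-K[0,2])*z/K[0,0],(v-K[1,2])*z/K[1,1],z,np.ones_like(z)],-1)
    P=(p@np.array(c["cam_to_world"]).T)[...,:3]; P[z==0]=np.nan
    return P
def grab(n):
    c=bot.capture(n); np.savez(f"{n}.npz",**c); return c
E
python3 - <<'E'
from h import *
s=bot.sense(); print({k:np.round(v,3).tolist() for k,v in s.items()})
ims=[]
for n in("side","top"):
    c=grab(n); cv2.imwrite(f"pics/{n}0.png",c["pixels"][...,::-1]); print(n,np.round(c["cam_to_world"],3).tolist(),c["mtx"][0,0])
E
```

```text
{'time_s': 0.0, 'joint_positions': [-1.143, 0.322, -0.07, 1.452, 0.023, 1.371, -0.057], 'dq': [-0.001, 0.0, 0.002, -0.001, 0.0, -0.001, 0.001], 'joint_efforts': [-0.0, -49.359, -0.382, -31.433, 0.013, 0.012, -0.0], 'position': [0.261, 0.595, 0.23], 'ee_rot': [-0.0, 0.205, 0.979, -0.001], 'contact_force': [-0.315, 0.465, -0.549], 'torque': [-0.016, 0.017, -0.001], 'finger_force': 0.0, 'finger_gap': 0.085}
side [[0.986, -0.099, 0.131, 0.434], [-0.163, -0.501, 0.85, -0.783], [-0.018, -0.86, -0.511, 0.641], [0.0, 0.0, 0.0, 1.0]] 435.7072333980677
top [[-0.029, -0.996, 0.08, 0.493], [-0.999, 0.028, -0.021, 0.022], [0.019, -0.08, -0.997, 1.29], [0.0, 0.0, 0.0, 1.0]] 427.9174911697276
```

View pics/side0.png

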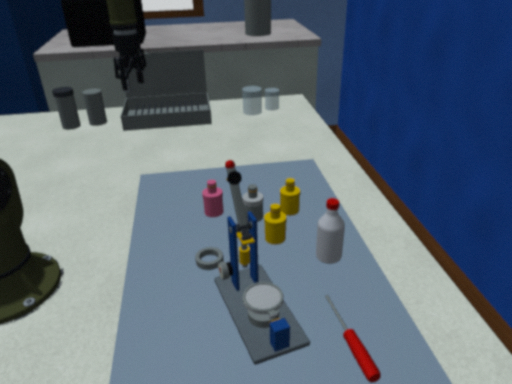

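View pics/top0.png

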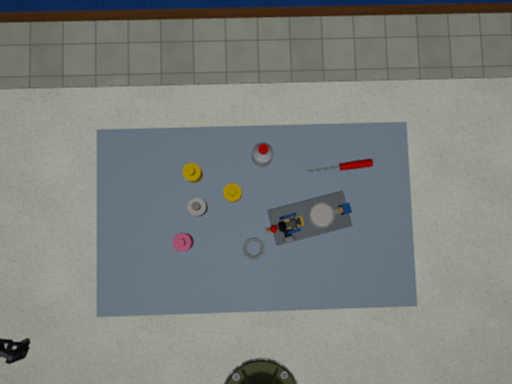

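The side view shows the station at (262,300), with a filler arm whose ball is at (230,163). The bottle is at (330,235), the ring at (208,257) and the driver at (350,340).

Vessel-shaped things in the top view are grey (197,207), yellow (192,172), yellow (232,193) and pink (182,242). Only the grey one at (197,207), seen at side (253,203), is steel. I'll measure it and confirm with a crop.

```bash
cat > m.py <<'E'
from h import *
T=dict(np.load("top.npz"));S=dict(np.load("side.npz"))
crop=np.hstack([cv2.resize(T["pixels"][180:240,160:230],(400,343),interpolation=2),cv2.resize(S["pixels"][170:240,212:294],(400,343),interpolation=2)])
cv2.imwrite("pics/crop.png",crop[...,::-1])
PT,PS=cloud(T),cloud(S)
def comp(P,px,col,name,rng):
    hsv=cv2.cvtColor(px,cv2.COLOR_RGB2HSV)
allp={n:P.reshape(-1,3) for n,P in(("top",PT),("side",PS))}
def show(n,xy,r,z0,z1):
    p=allp[n]; k=(np.hypot(p[:,0]-xy[0],p[:,1]-xy[1])<r)&(p[:,2]>z0)&(p[:,2]<z1); q=p[k]
    if len(q)<3: return print(n,"few",len(q))
    (c,rad)=cv2.minEnclosingCircle(q[:,:2].astype(np.float32))
    print(n,len(q),"med",np.round(np.median(q,0),4),"circ",np.round(c,4),round(rad,4),"z",np.round(np.percentile(q[:,2],[5,95]),4))
for nm,(u,v) in dict(vessel=(197,207),yel1=(192,172),yel2=(232,193),pink=(182,242),bottle=(263,152),stage=(321,215),ball=(273,229),bolt=(345,209)).items():
    c=PT[v,u]; print(nm,np.round(c,4))
v=PT[207,197]
for n in allp:
    show(n,v,.04,.085,.12); show(n,v,.045,.055,.08); show(n,v,.045,.02,.05)
st=PT[215,321]
for n in allp: show(n,st,.05,.05,.08)
# red ball
for n,c,P in(("top",T,PT),("side",S,PS)):
    px=c["pixels"].astype(int); m=(px[...,0]>120)&(px[...,1]<70)&(px[...,2]<70)&(P[...,2]>.2)
    print(n,"ball",m.sum(),np.round(np.nanmedian(P[m],0),4))
# base plate
p=allp["top"]; k=(np.hypot(p[:,0]-st[0],p[:,1]-st[1])<.2)&(p[:,2]>.007)&(p[:,2]<.017)
hz=np.array(PT[...,2]); 
lab=cv2.connectedComponents((hz>.007).astype(np.uint8))
m=(lab[1]==lab[1][215,321]); q=PT[m]; q=q[q[:,2]<.07]
print("rect",cv2.minAreaRect(q[:,:2].astype(np.float32)),len(q))
print("bench z",np.nanmedian(PT[280:300,150:350,2]),np.nanmedian(PS[330:360,140:200,2]))
# blue bolt housing and fork
for n,c,P in(("top",T,PT),("side",S,PS)):
    px=c["pixels"].astype(int); m=(px[...,2]>80)&(px[...,0]<60)&(px[...,2]-px[...,1]>40)&(np.hypot(P[...,0]-st[0],P[...,1]-st[1])<.2)
    q=P[m]
    for a,b in((.055,.07),(.165,.185)):
        g=q[(q[:,2]>a)&(q[:,2]<b)]
        if len(g): print(n,"blue",a,len(g),np.round(np.median(g,0),4), cv2.minAreaRect(g[:,:2].astype(np.float32)))
E
python3 m.py
```

```text
vessel [0.5599 0.1623 0.0958]
yel1 [0.6589 0.1748 0.0931]
yel2 [0.5964 0.0639 0.0954]
pink [0.4641 0.2061 0.0914]
bottle [ 0.6999 -0.0241  0.1519]
stage [ 0.5286 -0.1889  0.0626]
ball [ 0.4927 -0.037   0.2755]
bolt [ 0.5439 -0.2591  0.0619]
top 63 med [0.563  0.1685 0.0934] circ [0.5628 0.1687] 0.0122 z [0.0875 0.0967]
top 209 med [0.5623 0.166  0.0641] circ [0.5629 0.1691] 0.0269 z [0.0599 0.068 ]
top 13 med [0.5509 0.1463 0.0292] circ [0.556  0.1586] 0.0225 z [0.0229 0.048 ]
side 66 med [0.563  0.1619 0.0935] circ [0.5628 0.1684] 0.0159 z [0.0865 0.0964]
side 222 med [0.5603 0.1566 0.0652] circ [0.5625 0.1653] 0.0281 z [0.057  0.0758]
side 153 med [0.563  0.1459 0.0376] circ [0.5612 0.1591] 0.0248 z [0.0224 0.0481]
top 571 med [ 0.5291 -0.1899  0.0615] circ [ 0.5298 -0.194 ] 0.0439 z [0.0572 0.0661]
side 1079 med [ 0.5284 -0.1943  0.0626] circ [ 0.5296 -0.1953] 0.0436 z [0.0599 0.0659]
top ball 22 [ 0.4926 -0.0384  0.2718]
side ball 15 [ 0.4902 -0.0417  0.2724]
rect ((0.5220227241516113, -0.16172246634960175), (0.10990387946367264, 0.2346067875623703), 12.972686767578125) 2336
bench z -0.00041112358788897296 0.0010996150892228496
top blue 0.055 62 [ 0.5465 -0.2623  0.0625] ((0.5461036562919617, -0.2624765932559967), (0.02508939616382122, 0.020557507872581482), 12.174785614013672)
top blue 0.165 37 [ 0.4908 -0.0919  0.1756] ((0.5059152841567993, -0.09160550683736801), (0.04651501774787903, 0.02990170195698738), 12.738889694213867)
side blue 0.055 168 [ 0.5438 -0.2641  0.0642] ((0.5443996787071228, -0.26450014114379883), (0.029618890956044197, 0.023416314274072647), 19.76927947998047)
side blue 0.165 75 [ 0.4894 -0.0938  0.1768] ((0.5053346157073975, -0.09329181164503098), (0.04929573833942413, 0.031740035861730576), 12.896997451782227)
```

View pics/crop.png

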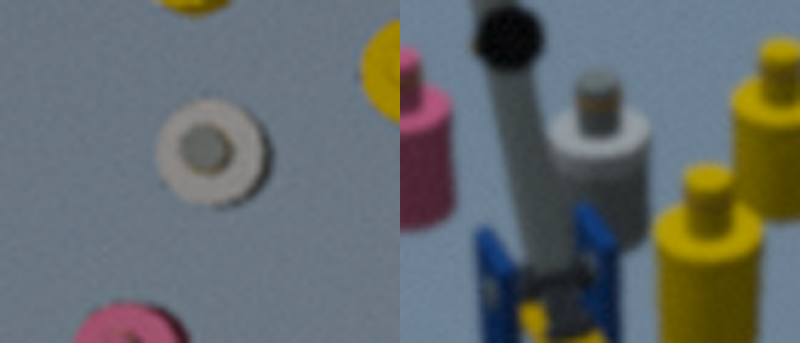

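The crop confirms it: the grey steel vessel (left panel at 210,150, right panel at 600,150) is the only uncoloured one, standing at (0.563, 0.169) with its neck top at 0.095. The stage centre is about (0.5285, -0.189), with the station yaw at 0.226. Base plate, housing, fork and ball agree within 2 mm.

Now I move above the vessel and turn tool y onto station x.

Emit:
step_arm(
  plan="-0.04 -0.03 0 0.015; -0.08 -0.05 0 0.03; -0.13 -0.08 0 0.045; -0.18 -0.11 0 0.06; -0.22 -0.14 0 0.075; -0.27 -0.17 0 0.09; -0.32 -0.2 0 0.105; -0.37 -0.23 0 0.12; -0.42 -0.26 0 0.135; -0.45 -0.27 0 0.148",
  grip=1,
)

```text
time_s: 0.93
position: [0.4153, 0.3769, 0.2311]
ee_rot: [0.001, 0.626, 0.78, -0.001]
contact_force: [1.0, 0.0, 0.9]
finger_gap: 0.0852
finger_force: 0.0
```

Emit:
step_arm(
  plan="-0.06 0.025 0 0; -0.12 0.05 0 0; -0.18 0.07 0 0; -0.24 0.1 0 0; -0.3 0.12 0 0; -0.36 0.15 0 0; -0.42 0.17 0 0; -0.48 0.196 0 0; -0.481 0.196 0 0; -0.481 0.196 0 0",
)

```text
time_s: 1.77
position: [0.5635, 0.166, 0.2309]
ee_rot: [0.0, 0.624, 0.781, -0.001]
contact_force: [-0.5, 0.0, 0.4]
finger_gap: 0.0852
finger_force: 0.0
```

Run:
```python
from h import *
from scipy.spatial.transform import Rotation as R
c=grab("wrist"); cv2.imwrite("pics/w1.png",c["pixels"][...,::-1])
s=bot.sense(); q=s["ee_rot"]; print(s["position"], R.from_quat(np.r_[q[1:],q[0]]).as_matrix().round(3).tolist())
P=cloud(c).reshape(-1,3)
for z0,z1 in((.088,.1),(.06,.07)):
    p=P[(np.hypot(P[:,0]-.563,P[:,1]-.168)<.04)&(P[:,2]>z0)&(P[:,2]<z1)]
    print(len(p), cv2.minEnclosingCircle(p[:,:2].astype(np.float32)) if len(p) else 0, np.median(p,0) if len(p) else 0)
```

```text
[0.56256763 0.1684101  0.23081702] [[-0.224, 0.975, -0.001], [0.975, 0.224, 0.0], [0.0, -0.001, -1.0]]
397 ((0.5648790597915649, 0.16857154667377472), 0.012158271856606007) [0.56454374 0.16896743 0.09481182]
1164 ((0.5645730495452881, 0.16812798380851746), 0.02698126807808876) [0.56260698 0.1742559  0.06487789]
```

View pics/w1.png

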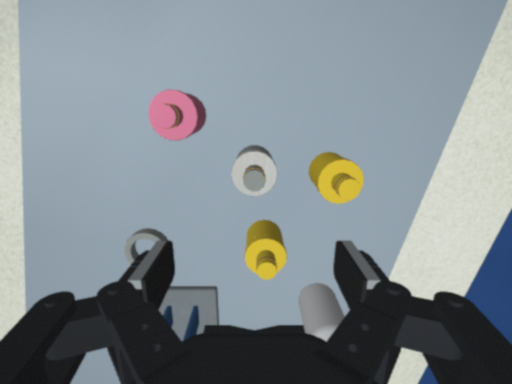

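The wrist view shows the steel vessel at (254,175), centred between the fingers (closing line horizontal) with neighbours clear. Its position agrees within 2 mm with the other views. I descend to TCP z 0.072.

Emit:
step_arm(
  plan="0 0.002 0.04 0; 0 0.002 0.08 0; 0 0.002 0.12 0; 0 0.002 0.16 0; 0 0.002 0.2 0; 0 0.002 0.24 0; 0 0.002 0.28 0; 0 0.002 0.3 0; 0 0.002 0.318 0; 0 0.002 0.318 0",
)

```text
time_s: 2.65
position: [0.5622, 0.1699, 0.0706]
ee_rot: [-0.001, 0.622, 0.783, -0.001]
contact_force: [0.7, -0.4, -0.6]
finger_gap: 0.0856
finger_force: 0.0
```

Emit:
step_arm(
  plan="0 0 0 0;0 0 0 0;0 0 0 0;0 0 0 0;0 0 0 0;0 0 0 0;0 0 0 0;0 0 0 0;0 0 0 0;0 0 0 0",
  grip=0,
  force=80,
)

```text
time_s: 3.48
position: [0.5639, 0.1691, 0.0733]
ee_rot: [-0.0, 0.622, 0.783, 0.0]
contact_force: [-2.9, -1.2, 5.5]
finger_gap: 0.0214
finger_force: 78.2
```

Emit:
step_arm(
  plan="0 0 -0.02 0; 0 0 -0.06 0; 0 0 -0.1 0; 0 0 -0.15 0; 0 0 -0.2 0; 0 0 -0.25 0; 0 0 -0.3 0; 0 0 -0.36 0; 0 0 -0.4 0; 0 0 -0.4 0",
)

```text
time_s: 4.32
position: [0.5658, 0.1694, 0.2772]
ee_rot: [0.002, 0.623, 0.783, 0.003]
contact_force: [1.1, -0.5, -3.3]
finger_gap: 0.0217
finger_force: 79.1
```

Run:
```python
from h import *
s=bot.sense(); print(s["position"],s["contact_force"],s["finger_gap"],s["finger_force"],s["joint_positions"])
c=grab("side"); w=grab("wrist")
cv2.imwrite("pics/g1.png",np.hstack([cv2.resize(c["pixels"][60:290,170:380],(420,460)),cv2.resize(w["pixels"],(380,460))])[...,::-1])
P=cloud(c).reshape(-1,3); x,y=s["position"][:2]
p=P[(np.hypot(P[:,0]-x,P[:,1]-y)<.05)&(P[:,2]>.12)&(P[:,2]<.262)]
for a in np.arange(.19,.262,.01):
    q=p[(p[:,2]>=a)&(p[:,2]<a+.01)]
    if len(q):print(round(a,3),len(q),q[:,0].min().round(4),q[:,0].max().round(4),np.median(q[:,1]).round(4),q[:,2].min().round(4))
```

```text
[0.56577265 0.16941935 0.27715321] [ 1.09231405 -0.45483995 -3.32837332] 0.0216789597351061 79.0797758102417 [-0.65379293  0.17109076  0.36486025  1.55585354 -0.06233314  1.41804769
 -0.05797876]
0.2 39 0.5407 0.5881 0.1476 0.2036
0.21 83 0.5401 0.5884 0.1475 0.21
0.22 85 0.5401 0.5887 0.1465 0.2201
0.23 88 0.5403 0.589 0.1466 0.2301
0.24 85 0.5402 0.589 0.1472 0.2402
0.25 85 0.5391 0.589 0.1469 0.25
0.26 17 0.5392 0.5894 0.145 0.26
```

View pics/g1.png

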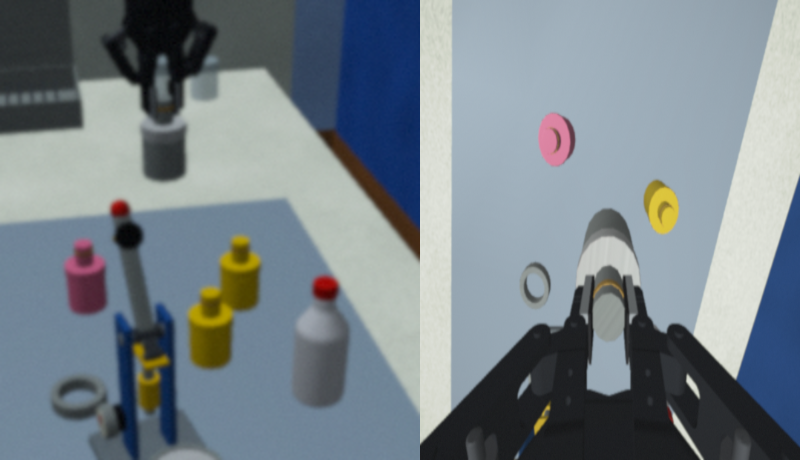

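The vessel hangs upright and centred in the fingers (side panel, left, at 163,150), and its foot is about 74 mm below the TCP. I carry it along station -y at x_s = 114 mm, clear of the filler, then across over the stage.

Emit:
step_arm(
  plan="-0.03 0 0 0; -0.1 0 0 0; -0.17 0 0 0; -0.24 0 0 0; -0.32 0 0 0; -0.4 0 0 0; -0.48 0 0 0; -0.56 0 0 0; -0.63 0 0 0; -0.682 0 0 0",
)

```text
time_s: 5.25
position: [0.6388, -0.1676, 0.2688]
ee_rot: [-0.002, 0.624, 0.781, -0.002]
contact_force: [0.7, -0.0, -4.9]
finger_gap: 0.0216
finger_force: 79.0
```

Emit:
step_arm(
  plan="0 -0.02 0 0; 0 -0.06 0 0; 0 -0.1 0 0; 0 -0.14 0 0; 0 -0.18 0 0; 0 -0.21 0 0; 0 -0.229 0 0; 0 -0.229 0 0; 0 -0.229 0 0; 0 -0.229 0 0",
)

```text
time_s: 6.08
position: [0.5297, -0.188, 0.2716]
ee_rot: [-0.0, 0.622, 0.783, 0.0]
contact_force: [0.7, 0.1, -4.3]
finger_gap: 0.0213
finger_force: 79.3
```

Run:
```python
from h import *
s=bot.sense(); print(s["position"],s["ee_rot"],s["contact_force"],s["finger_gap"])
c=grab("side");P=cloud(c).reshape(-1,3); x,y=s["position"][:2]
cv2.imwrite("pics/p1.png",cv2.resize(c["pixels"][90:360,130:360],(510,600))[...,::-1])
e=np.array([.9745,.2245]);n=np.array([-.2245,.9745]);o=np.array([.5285,-.189])
for a,b in((.19,.2),(.2,.21),(.21,.22),(.22,.23),(.23,.24),(.24,.25)):
    q=P[(np.hypot(P[:,0]-x,P[:,1]-y)<.05)&(P[:,2]>=a)&(P[:,2]<b)]
    if len(q)>4:
        A=np.c_[2*q[:,:2],np.ones(len(q))];f=np.linalg.lstsq(A,(q[:,:2]**2).sum(1),rcond=None)[0]
        print(a,len(q),f[:2],np.sqrt(f[2]+f[0]**2+f[1]**2),q[:,2].min(),(f[:2]-o)@e,(f[:2]-o)@n)
```

```text
[ 0.52968759 -0.18801168  0.27162186] [-1.97125041e-04  6.21912505e-01  7.83086709e-01  5.72160313e-05] [ 0.69691267  0.09927247 -4.28108186] 0.021288737725126242
0.19 9 [ 0.52912227 -0.18728565] 0.025839830788788806 0.19866176161248716 0.000991272087728986 0.0015309371134685772
0.2 148 [ 0.52920511 -0.18905702] 0.025347537735089378 0.2000720719997519 0.0006743274394214192 -0.00021386801916873768
0.21 151 [ 0.52912626 -0.189471  ] 0.02507915820300109 0.2100342768695866 0.0005045482629023534 -0.0005995820258308357
0.22 147 [ 0.52940343 -0.18927569] 0.025170476600357983 0.22004730561204522 0.0008184970915202306 -0.00047147584051397267
0.23 157 [ 0.52945457 -0.18972626] 0.02495877097050691 0.23000049851044674 0.0007671828945636891 -0.0009220421927560816
0.24 149 [ 0.52942809 -0.18926275] 0.02510592189849373 0.24000211206926791 0.0008454323137437559 -0.00046440814380477167
```

The vessel's measured axis is within 1 mm of the stage centre and its foot is at 0.198. I lower it to a few mm above the stage, then in small steps.

Emit:
step_arm(
  plan="0 -0.001 0.03 0; 0 -0.001 0.07 0; 0 -0.001 0.11 0; 0 -0.001 0.15 0; 0 -0.001 0.18 0; 0 -0.001 0.21 0; 0 -0.001 0.23 0; 0 -0.001 0.245 0; 0 -0.001 0.255 0; 0 -0.001 0.26 0",
)

```text
time_s: 6.97
position: [0.5287, -0.189, 0.1418]
ee_rot: [-0.0, 0.622, 0.783, -0.0]
contact_force: [-0.0, 0.2, -4.2]
finger_gap: 0.0214
finger_force: 79.5
```

Emit:
step_arm(
  plan="0 0 0.002 0; 0 0 0.004 0; 0 0 0.006 0; 0 0 0.008 0; 0 0 0.01 0; 0 0 0.012 0; 0 0 0.014 0; 0 0 0.016 0; 0 0 0.018 0; 0 0 0.02 0",
)

```text
time_s: 7.8
position: [0.5287, -0.1893, 0.1331]
ee_rot: [0.0, 0.623, 0.783, 0.0]
contact_force: [-1.8, 0.1, 3.0]
finger_gap: 0.0214
finger_force: 80.2
```

Contact is made, with the vessel's weight carried and the spring starting to press. I press down.

Emit:
step_arm(
  plan="0 0 0.004 0; 0 0 0.008 0; 0 0 0.012 0; 0 0 0.016 0; 0 0 0.02 0; 0 0 0.024 0; 0 0 0.028 0; 0 0 0.032 0; 0 0 0.036 0; 0 0 0.036 0",
  force=110,
)

```text
time_s: 8.63
position: [0.5288, -0.1895, 0.115]
ee_rot: [0.0, 0.622, 0.783, 0.0]
contact_force: [-2.7, 0.1, 7.5]
finger_gap: 0.0206
finger_force: 108.1
```

Emit:
step_arm(
  plan="0 0 0.001 0; 0 0 0.002 0; 0 0 0.003 0; 0 0 0.004 0; 0 0 0.005 0; 0 0 0.006 0; 0 0 0.007 0; 0 0 0.008 0; 0 0 0.008 0; 0 0 0.008 0",
)

```text
time_s: 9.47
position: [0.5289, -0.1897, 0.1123]
ee_rot: [0.001, 0.623, 0.783, 0.0]
contact_force: [-4.9, 1.1, 14.1]
finger_gap: 0.0207
finger_force: 108.8
```

Emit:
step_arm(
  plan="0 0 0.001 0; 0 0 0.002 0; 0 0 0.003 0; 0 0 0.004 0; 0 0 0.005 0; 0 0 0.006 0; 0 0 0.006 0; 0 0 0.006 0; 0 0 0.006 0; 0 0 0.006 0",
)

```text
time_s: 10.3
position: [0.5293, -0.1901, 0.1122]
ee_rot: [0.001, 0.623, 0.783, 0.001]
contact_force: [-12.1, 2.6, 30.6]
finger_gap: 0.0212
finger_force: 110.9
```

The lower stop is reached: no further travel, and the force rose 16 N. I relax to see whether the latch holds.

Emit:
step_arm(
  plan="0 0 -0.002 0; 0 0 -0.004 0; 0 0 -0.006 0; 0 0 -0.008 0; 0 0 -0.01 0; 0 0 -0.012 0; 0 0 -0.014 0; 0 0 -0.015 0; 0 0 -0.015 0; 0 0 -0.015 0",
)

```text
time_s: 11.13
position: [0.5288, -0.1896, 0.1156]
ee_rot: [0.001, 0.623, 0.783, 0.0]
contact_force: [-4.0, -0.8, 6.5]
finger_gap: 0.0203
finger_force: 107.9
```

Emit:
step_arm(
  plan="0 0 -0.001 0; 0 0 -0.002 0; 0 0 -0.003 0; 0 0 -0.003 0; 0 0 -0.003 0; 0 0 -0.003 0; 0 0 -0.003 0; 0 0 -0.003 0; 0 0 -0.003 0; 0 0 -0.003 0",
)

```text
time_s: 11.97
position: [0.5285, -0.1891, 0.1162]
ee_rot: [0.0, 0.622, 0.783, 0.0]
contact_force: [0.1, -0.8, -1.7]
finger_gap: 0.021
finger_force: 107.8
```

Run:
```python
from h import *
s=bot.sense(); print(s["position"],s["contact_force"])
c=grab("side");P=cloud(c); o=np.array([.5285,-.189])
cv2.imwrite("pics/l1.png",cv2.resize(c["pixels"][200:365,190:330],(510,600),interpolation=2)[...,::-1])
e=np.array([.9745,.2245]);n=np.array([-.2245,.9745])
d=P[...,:2]-o; r=np.hypot(d[...,0],d[...,1]); m=(r>.028)&(r<.037)&((d@n)<0)&(P[...,2]>.02)&(P[...,2]<.08)
print("stage face z",np.percentile(P[m][:,2],[10,25,50,75,90]))
```

```text
[ 0.52853677 -0.1891009   0.11620459] [ 0.07386502 -0.82550472 -1.70021605]
stage face z [0.02278206 0.03719363 0.0433027  0.04550842 0.04694832]
```

View pics/l1.png

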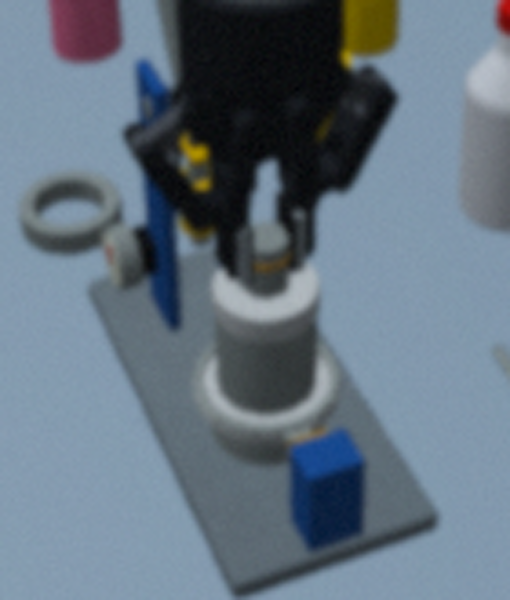

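The picture shows the stage down, its rim at about (270,400) and the brass bolt over its tongue at (305,437), with the vessel upright inside the rim. The force fell to about the vessel's weight while the TCP stayed put, so the stage is latched. I release.

Emit:
step_arm(
  plan="0 0 0 0;0 0 0 0;0 0 0 0;0 0 0 0;0 0 0 0;0 0 0 0;0 0 0 0;0 0 0 0;0 0 0 0;0 0 0 0",
  grip=0.8,
)

```text
time_s: 12.85
position: [0.5285, -0.1891, 0.1163]
ee_rot: [0.0, 0.622, 0.783, 0.0]
contact_force: [-0.1, 0.3, 1.2]
finger_gap: 0.0683
finger_force: 0.0
```

Emit:
step_arm(
  plan="0 0 -0.01 0;0 0 -0.03 0;0 0 -0.06 0;0 0 -0.1 0;0 0 -0.14 0;0 0 -0.18 0;0 0 -0.22 0;0 0 -0.26 0;0 0 -0.3 0;0 0 -0.32 0",
)

```text
time_s: 13.68
position: [0.5294, -0.1897, 0.2801]
ee_rot: [0.002, 0.623, 0.783, 0.001]
contact_force: [-0.1, -0.6, 0.1]
finger_gap: 0.0684
finger_force: 0.0
```

```bash
cat > chk.py <<'E'
from h import *
s=bot.sense(); print(s["position"],s["contact_force"],s["joint_positions"])
o=np.array([.5285,-.189]);e=np.array([.9745,.2245]);n=np.array([-.2245,.9745])
c=grab("side");P=cloud(c).reshape(-1,3); d=P[:,:2]-o
for a,b in((.05,.06),(.06,.07),(.07,.08),(.08,.09)):
    q=P[(np.hypot(d[:,0],d[:,1])<.036)&(P[:,2]>=a)&(P[:,2]<b)]
    if len(q)>4:
        A=np.c_[2*q[:,:2],np.ones(len(q))];f=np.linalg.lstsq(A,(q[:,:2]**2).sum(1),rcond=None)[0]
        print(a,len(q),"xs,ys",(f[:2]-o)@e,(f[:2]-o)@n,"r",np.sqrt(f[2]+f[0]**2+f[1]**2))
q=P[np.hypot(d[:,0],d[:,1])<.02]; print("neck top",np.percentile(q[q[:,2]<.16][:,2],[90,99]))
px=c["pixels"].reshape(-1,3).astype(int); m=(px[:,0]>110)&(px[:,1]<75)&(px[:,2]<75)&(abs(d@e)<.04)&(abs(d@n)<.2)&(P[:,2]>.12)
print("ball",m.sum(),np.median(P[m],0), np.median(d[m]@e), np.median(d[m]@n))
E
python3 chk.py
```

```text
[ 0.52943768 -0.1897207   0.28007567] [-0.06482973 -0.61475034  0.12427099] [-0.24354234  0.1145927   0.59325504  1.62247573 -0.06575049  1.41953507
  0.58307253]
0.05 107 xs,ys -0.0011383319551681761 -0.000981676730019133 r 0.025366819427414825
0.06 112 xs,ys -0.0010286185356929312 -0.0012172660176407554 r 0.025305297276573675
0.07 110 xs,ys -0.001202591528542254 -0.0011812365885271246 r 0.025247183898743423
0.08 119 xs,ys -0.0012203869741303133 -0.001596649429071098 r 0.024944525553386693
neck top [0.13809692 0.13924962]
ball 7 [ 0.49385881 -0.04184068  0.27382103] -0.0008525137737482938 0.15121409946477507
```

The vessel is centred within 2 mm and upright, its neck top is at 0.138 so the stage is latched, and the filler is still parked. Next I shut the gripper and go over the ball to its +y side.

Emit:
step_arm(
  plan="0 0 -0.04 0;0 0 -0.09 0;0 0 -0.14 0;0 0 -0.2 0;0 0 -0.25 0;0 0 -0.25 0;0.03 0 -0.25 0;0.07 0 -0.25 0;0.12 0 -0.25 0;0.17 0 -0.25 0",
  grip=0,
  force=40,
)

```text
time_s: 14.57
position: [0.5086, -0.1058, 0.4001]
ee_rot: [-0.001, 0.623, 0.782, -0.001]
contact_force: [-0.3, 0.0, -0.9]
finger_gap: -0.0001
finger_force: 0.0
```

Emit:
step_arm(
  plan="0.05 0 0 0;0.1 0 0 0;0.15 0 0 0;0.2 0 0 0;0.23 0 0 0;0.25 0 0 0;0.25 0 0 0;0.25 0 0 0;0.25 0 0 0;0.25 0 0 0",
)

```text
time_s: 15.4
position: [0.4813, 0.0139, 0.4012]
ee_rot: [0.0, 0.623, 0.782, -0.0]
contact_force: [-0.5, -0.3, 0.4]
finger_gap: -0.0
finger_force: 0.0
```

Emit:
step_arm(
  plan="0 0 0.04 0;0 0 0.08 0;0 0 0.12 0;0 0 0.16 0;0 0 0.2 0;0 0 0.24 0;0 0 0.28 0;0 0 0.305 0;0 0 0.305 0;0 0 0.305 0",
)

```text
time_s: 16.23
position: [0.481, 0.0146, 0.2486]
ee_rot: [-0.0, 0.623, 0.782, -0.0]
contact_force: [-0.4, -0.5, -0.1]
finger_gap: -0.0002
finger_force: 0.0
```

Emit:
step_arm(
  plan="-0.01 0 0 0;-0.02 0 0 0;-0.03 0 0 0;-0.04 0 0 0;-0.05 0 0 0;-0.06 0 0 0;-0.07 0 0 0;-0.08 0 0 0;-0.09 0 0 0;-0.1 0 0 0",
)

```text
time_s: 17.07
position: [0.4922, -0.0272, 0.2506]
ee_rot: [-0.003, 0.62, 0.784, 0.003]
contact_force: [-4.7, 12.2, 8.6]
finger_gap: 0.0
finger_force: 5.9
```

Contact is steady (about 12 N). I keep pushing in the same direction.

Emit:
step_arm(
  plan="-0.012 0 0 0;-0.024 0 0 0;-0.036 0 0 0;-0.048 0 0 0;-0.06 0 0 0;-0.072 0 0 0;-0.084 0 0 0;-0.096 0 0 0;-0.108 0 0 0;-0.12 0 0 0",
)

```text
time_s: 17.9
position: [0.5059, -0.0923, 0.2485]
ee_rot: [-0.0, 0.623, 0.783, -0.0]
contact_force: [1.0, 3.5, -1.4]
finger_gap: -0.0
finger_force: 1.6
```

Emit:
step_arm(
  plan="-0.012 0 0 0;-0.024 0 0 0;-0.036 0 0 0;-0.048 0 0 0;-0.06 0 0 0;-0.072 0 0 0;-0.084 0 0 0;-0.096 0 0 0;-0.108 0 0 0;-0.12 0 0 0",
)

```text
time_s: 18.73
position: [0.5197, -0.1519, 0.2492]
ee_rot: [0.001, 0.623, 0.782, -0.0]
contact_force: [0.8, 0.2, -0.1]
finger_gap: -0.0002
finger_force: 0.0
```

Emit:
step_arm(
  plan="0 0 -0.04 0;0 0 -0.08 0;0 0 -0.12 0;0 0 -0.16 0;0 0 -0.2 0;0 0 -0.24 0;0 0 -0.28 0;0 0 -0.3 0;0 0 -0.3 0;0 0 -0.3 0",
)

```text
time_s: 19.57
position: [0.5195, -0.1506, 0.3986]
ee_rot: [0.0, 0.623, 0.783, -0.0]
contact_force: [0.2, -0.2, -0.2]
finger_gap: 0.0004
finger_force: 0.0
```

```bash
python3 chk.py
python3 - <<'E'
from h import *
c=dict(np.load("side.npz")); cv2.imwrite("pics/f1.png",cv2.resize(c["pixels"][120:365,180:390],(510,595),interpolation=2)[...,::-1])
E
```

```text
[ 0.51953743 -0.15062585  0.3985575 ] [ 0.17173717 -0.20758291 -0.17901576] [-0.2977621   0.05300934  0.56231567  1.44485015 -0.02804986  1.65144923
  0.48828315]
0.05 111 xs,ys -0.0013212602358899919 -0.0011393146611762208 r 0.02518648491406464
0.06 112 xs,ys -0.0011401645691800262 -0.0011438088183973632 r 0.02515732130911114
0.07 116 xs,ys -0.0011495478839599455 -0.0014614780014823034 r 0.02512247689590497
0.08 113 xs,ys -0.0011137716836576866 -0.0013698359402139887 r 0.025075638617531634
neck top [0.15271393 0.15825334]
ball 51 [ 0.5312723  -0.21771385  0.16812849] -0.004418562110282513 -0.028443207915279378
```

View pics/f1.png

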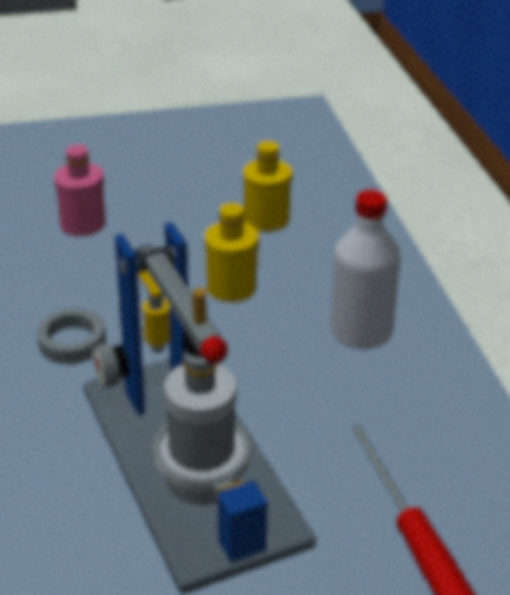

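The picture shows the filler level, its ball at (213,348) and about 160 mm high, over the upright vessel at (200,420) on the latched stage. The arm is clear of everything, so I hand in.

```bash
python3 -c "
from cell import bot
print(bot.hand_in())"
```

```text
the job is handed in; nothing more can be done
None
```

The vessel stands upright on the latched stage, about 2 mm off centre; the filling arm is snapped to its working stop, the bystanders were not touched, and the job was handed in at about 20 s (`hand_in` returned no verdict).

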